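# Seat a blank and set the length stop to its handwheel mark, play taken up

### The job

Using only the handwheel of the length-stop jig, run the stop forward (clockwise) to push the wooden blank home against the fence and press it there snugly for a moment: about 20 N, never 40 N, which dents the wood. Then wind the wheel back until the brass index on its rim is well past the pointer, by more than the drive's free play, and come forward again to finish with the index on the pointer and the play taken up in the forward direction, leaving the blank where it is. Do not touch the slide or the blank; let go of the wheel at the end.

Things in the scene. Friction and masses are not known exactly. Their poses are not given: they have to be found in the camera images.
- jig: fixed length-stop jig: steel base 240 x 400 x 15 mm, aluminium bed 90 mm wide along the jig's y axis, bed top 40 mm up. Origin on the bench under its middle, z up. The fence, a steel block across the bed's +y end, has its inner face at jig y = +150 mm and is 93 mm high. The wheel's axis stands on a grey gear housing at jig x -66, y -100 mm.
- slide: steel stop slide on the bed, 50 wide, 55 long, 42 mm high; origin at the lower edge of its front (+y) face. Rack and pinion: 20 mm per radian, forward (to the fence) when the wheel turns clockwise from above; travel 90 mm; stays where left. A nose bolt (22 mm head) sticks out of its front by 8 to 18 mm, as last left: this is not measured.
- blank: loose wooden blank 46 x 120 x 40 mm, 0.2 to 0.42 kg, lying along the bed between two low rails, between nose bolt and fence, 5 to 15 mm short of the fence at the start. Origin at the centre of its underside, y along its length; home against the fence its origin is at jig y = +90 mm.
- hub (a point): point on the wheel's vertical axis, 95 mm up; x axis towards the index. Black rim, 124 mm outside diameter, top 101 mm up, aluminium spokes. Turning takes about 0.13 N m (2.7 N at the handle) while the slide moves, next to nothing within the free play; pushing the blank with F newtons adds 0.02 F N m (0.42 F at the handle).
- handle (a point): middle of the upright wooden handle on the wheel, 48 mm from the wheel's axis: a round grip 24 mm in diameter and 46 mm high (103 to 149 mm above the bench), free to spin on its pin, so a hand may keep its direction while cranking. This point is 24 mm above the grip's foot.
- index (a point): the index: a small brass rib on top of the rim, 56 mm from the wheel's axis, diametrically opposite to the handle.
- pointer: fixed steel pointer: an arm under the wheel, 80 mm long, turned up just outside the rim, top 101 mm up; its direction varies. Origin on the wheel's axis, x axis to the tip, z up. Index on this x axis = on the mark; forward turning moves it to -y, so y > 0 here = wound back past the mark. The mark is 1 to 2.6 rad of wheel behind where the blank is pressed home.
- handwheel (a joint): free play between handwheel and pinion, in rad, 0 to 0.30: 0 when the wheel bears in the backward direction, 0.30 when it bears in the forward direction (play taken up forward); between the two the wheel turns without moving the slide.
Things that resemble listed ones, but are neither listed nor needed, are in the scene too. What is shaped like the blank but pink, purple or turquoise is not meant.

How it is judged:
On the way, in this order (a step that is already met when the one before it is completed fails the run):
1. the slide presses the blank home against the fence with at least 8 N (y of blank in the frame of jig above 0.0875 m and contact force between slide and blank above 8 N), for 0.2 s.
2. the wheel is wound back until the index is past the pointer by 15 mm or more, the play taken up backward (y of index in the frame of pointer above 0.015 m and x of index in the frame of pointer above 0 m and value of joint handwheel below 0.06 rad).
At the end, for the whole second after the job is handed in: the index lies within 5 mm of the pointer's line, the play is taken up forward (above 0.22 of 0.30 rad), the blank is home within 2.5 mm of the fence, and the slide is at rest (y of index in the frame of pointer between -0.005 and 0.005 m and x of index in the frame of pointer above 0 m and value of joint handwheel above 0.22 rad and y of blank in the frame of jig above 0.0875 m and linear speed of slide below 0.005 m/s); the robot touches nothing.
It fails at once if the slide presses the blank with more than 40 N (contact force between slide and blank above 40 N).
It fails at once if the robot touches the slide or the blank with more than 2 N (contact force between any of the arm, the fingers and slide above 2 N or contact force between any of the arm, the fingers and blank above 2 N).
It also fails if it takes over 64 s, if anything falls off the work surface, if the arm or the gripper's body presses on something with over 40 N, if the wrist force passes 120 N, or if a joint passes its speed limit or range.

### The arm

A 7-joint arm with a two-finger parallel gripper is mounted at the origin on the work surface. World frame = base frame: x ahead of the robot, y to its left, z up, the work surface at z = 0. Lengths are in m, angles in rad, forces in N, time in s.
With the tool pointing down it reaches from about 0.35 to 0.775 m from the base axis. Payload 3.1 kg.
Tool frame: the origin (TCP) lies midway between the tips of the shut fingers; the grasp point (between the pads) lies 19 mm behind it; z points along the fingers, y is the line along which they close (so a half turn about z gives the same grasp; the last joint's range is limited). The gripper opens to 85 mm and grips with 20 to 120 N. Pads are 22 mm wide; open, the fingers measure 114 mm over their backs; the gripper's body (76 mm by 85 mm) begins 54 mm behind the grasp point. The pads swing forward as they close: fully open they stand 13 mm farther back than shut.
Start: joints at [-1.218, 0.311, 0.014, 1.512, -0.004, 1.319, -0.027], TCP at [0.212, 0.508, 0.231] pointing down, gripper open.
Joint ranges: [-2.7, 2.7], [-0.3, 1.91], [-1.27, 1.3], [0.12, 2.57], [-1.44, 4.58], [0.2, 2.03], [-3.05, 3.05]. Speed limits (rad/s): [2.79, 2.79, 3.14, 3.14, 3.14, 3.14, 3.14].

### API

Orientations are given as a unit quaternion [x, y, z, w].
In Python, from cell import manip gives the robot as it stands.
- The arm moves only by the tool apply_moves, never from a script. Its argument "moves" is a list of rows, each a list of 6 numbers: the shift along the tool's x, y, z as a fraction of full scale, then the turn, a rotation vector about the tool's x, y, z as a fraction of full scale. In form: [[dx, dy, dz, wx, wy, wz], ...]. A call has 1 to 12 rows; each row shifts and turns the commanded pose from where the row before left it, along the tool's axes as they then stand; what a row does not reach is not made up. Full scale, the value 1, is 0.5 m for a shift and 0.1 rad for a turn. A row lasts 1/8 s, in which the tool goes at most 62.5 mm and 10.7 degrees, less where a joint would pass 70% of its speed; a pose out of reach is approached as far as the arm can. A call with a number of a shift or a turn outside -1 to 1 is refused whole. A call with a gripper value outside its range is refused whole. "claw" is the opening, from 0 (shut) to 1 (fully open), set as the call begins (left out, the last holds). The fingers move at their own pace and stop on an object; the grip force is fixed at half the most. Time passes only in rows, so rows that do not move let the fingers close. It gives the time, the measured TCP pose, the force, the opening and the grip force at its end, in the units of the state.
- manip.sense(): the state, without advancing time (a new reading comes with each control period).
- manip.snapshot(name): name is "scene" or "side" or "wrist"; returns a dict with "image" (420x560x3 uint8, red, green, blue), "depth" (420x560 float32, m along the optical axis (not along the pixel's ray), 0 where there is no reading), "K" (3x3 intrinsics, pixels), "world_to_cam" (4x4, takes a point from world to camera coordinates). Camera axes: x right, y down, z forward; pixel columns grow to the right and rows downward; lengths in m; the calibration is good to about 2 mm. The wrist camera is an equidistant fisheye: a pixel r from the principal point sees the ray r / f radians off the axis. A picture is of the moment at which its call begins.
- manip.hand_in(): hands the job in; it is judged then, once.
Trained networks look in a picture, given as the dict that the camera call returned (one of the last four; its "shot" number tells which), for a name from the list of things; names that differ only in an ending like _2 or _b are one class to them, and where a whole thing is asked for, a point or a joint stands for the part that bears it (a point fixed in the world has none). Each returns a list of dicts, best first, with "score" (0 to 1); they miss things now and then, are a little off and sometimes report something else, mostly with a low value. They report only what shows in the picture. A call takes as long as a camera call. They do not tell look-alikes from the thing itself.
- manip.silhouettes(picture, label): "pixels" (420x560 bool, what is visible of it) and "position" ([row, column] in pixels, amid what is visible of it).
The state is a dict: "time": time; "q": joint angles; "qd": joint speeds; "tau": joint torques, N m; "tcp_pos": TCP position; "orientation": TCP orientation; "force": force on the tool from outside, world axes, zero at the start; "moment": the same for the moment, N m; "grip_width": finger opening in m; "finger_force": force on a finger pad.
Only numpy, scipy, OpenCV 4.12 (cv2) and the standard library are available. Lean on these libraries where they do the work, as an engineer would, in place of code of your own. Each camera call takes 0.05 s, during which the arm holds its last target. There are 200 camera calls.

## Working session

There is one attempt and no reset: what is moved stays moved. The work goes in short steps, Python scripts to look and compute and a tool call to move; the robot and the scene stay as the last step left them, time stands still between calls to the robot, and variables do not carry over. Pictures are saved under pics/ and viewed, at most 10 in all, crops included, and the job is handed in when it is done.

Besides the shell and the picture viewer there is one more tool, called after "Request:" by a JSON object that holds its "name" and its "arguments", one argument or row to a line. apply_moves: Moves the arm, as the interface text tells. Its arguments: {"type":"object","properties":{"moves":{"type":"array"},"claw":{"type":"number"}},"required":["moves"]}

```bash
mkdir -p pics; ls; cat > h.py <<'E'
import numpy as np, cv2
from cell import manip
def world(s,rc):
    r,c=rc; return None
def lift(s,rows,cols,z=None):
    K=s["K"];T=np.linalg.inv(s["world_to_cam"])
    d=s["depth"][rows,cols]
    p=np.stack([(cols-K[0,2])/K[0,0]*d,(rows-K[1,2])/K[1,1]*d,d],-1)
    return (p@T[:3,:3].T+T[:3,3])[d>0]
def plane(s,r,c,z):
    K=s["K"];T=np.linalg.inv(s["world_to_cam"])
    v=T[:3,:3]@np.array([(c-K[0,2])/K[0,0],(r-K[1,2])/K[1,1],1]);o=T[:3,3]
    return o+v*(z-o[2])/v[2]
E
python3 - <<'E'
from h import *
np.set_printoptions(precision=4,suppress=True)
st=manip.sense();print(st)
for n in["scene","side"]:
    s=manip.snapshot(n);cv2.imwrite(f"pics/{n}.png",s["image"][:,:,::-1])
    print(n,np.linalg.inv(s["world_to_cam"])[:3,3])
    for l in["jig","slide","blank","hub","handle","index","pointer"]:
        for o in manip.silhouettes(s,l)[:3]:
            m=o["pixels"];r,c=np.nonzero(m);P=lift(s,r,c)
            print(l,round(o["score"],2),np.round(o["position"]),m.sum(),np.median(P,0) if len(P) else None, (np.percentile(P,2,axis=0),np.percentile(P,98,axis=0)) if len(P) else None)
E
```

```text
pics
{'time': 0.0, 'q': array([-1.2177,  0.3118,  0.014 ,  1.5131, -0.0044,  1.3192, -0.0272]), 'qd': array([ 0.0012,  0.0014, -0.0015,  0.0008,  0.0002,  0.0003, -0.0011]), 'tau': array([  0.0007, -37.9908,   0.1459, -23.0592,   0.0121,   0.0133,
         0.    ]), 'tcp_pos': array([0.2112, 0.507 , 0.2302]), 'orientation': array([ 0.1961,  0.9806, -0.0012, -0.0002]), 'force': array([ 0.1828, -0.0385,  0.6279]), 'moment': array([-0.0115,  0.0175,  0.0404]), 'finger_force': 0.0, 'grip_width': 0.08558125455675178}
scene [1.1287 0.2265 0.7344]
jig 0.91 [227. 233.] 12179 [ 0.6067 -0.0296  0.0185] (array([ 0.4445, -0.2107,  0.0067]), array([0.7031, 0.1775, 0.1042]))
slide 0.69 [196. 219.] 874 [ 0.5649 -0.0733  0.0732] (array([ 0.5174, -0.1546,  0.0422]), array([ 0.587 , -0.0339,  0.0863]))
blank 0.76 [265. 374.] 1489 [0.6181 0.3109 0.0408] (array([0.5782, 0.2523, 0.0051]), array([0.6455, 0.3692, 0.044 ]))
blank 0.69 [219. 265.] 1284 [0.5916 0.0531 0.0808] (array([ 0.5536, -0.0085,  0.0492]), array([0.6089, 0.109 , 0.0839]))
blank 0.66 [178. 376.] 1000 [0.3352 0.2815 0.0402] (array([0.2904
[... 619 characters left out ...]
8 0.0391] (array([0.2868, 0.2191, 0.0014]), array([0.3694, 0.3302, 0.0419]))
blank 0.68 [178. 281.] 790 [0.6068 0.2953 0.0393] (array([0.5739, 0.2487, 0.0056]), array([0.6456, 0.3627, 0.0418]))
hub 0.57 [289. 234.] 2590 [ 0.4913 -0.1205  0.1002] (array([ 0.4309, -0.1762,  0.0879]), array([ 0.5457, -0.062 ,  0.1487]))
handle 0.78 [269. 263.] 383 [ 0.5361 -0.1181  0.1368] (array([ 0.5262, -0.1217,  0.1088]), array([ 0.5471, -0.1052,  0.1497]))
index 0.93 [288. 235.] 2437 [ 0.4914 -0.1211  0.1003] (array([ 0.4324, -0.1762,  0.086 ]), array([ 0.5453, -0.0643,  0.1487]))
pointer 0.95 [304. 213.] 369 [ 0.4602 -0.1303  0.0777] (array([ 0.4155, -0.1426,  0.0731]), array([ 0.5042, -0.1153,  0.1016]))
```

```bash
python3 - <<'E'
from h import *
from scipy.optimize import least_squares
np.set_printoptions(precision=4,suppress=True)
out=[]
for n,(r0,r1,c0,c1) in {"side":(215,375,130,400),"scene":(120,270,120,320)}.items():
    s=manip.snapshot(n);im=s["image"]
    h=[o for o in manip.silhouettes(s,"hub")][0]["pixels"]
    r,c=np.nonzero(h)
    d=s["depth"][r,c]; r,c=r[d>0],c[d>0]
    P=lift(s,r,c);col=im[r,c].astype(int)
    k=(P[:,2]>.092)&(P[:,2]<.107)&(col.max(1)<75)
    Q=P[k];
    f=least_squares(lambda x:np.hypot(*(Q[:,:2]-x[:2]).T)-x[2],[.49,-.118,.056],loss="soft_l1",f_scale=.003)
    print(n,k.sum(),"circle",f.x, "z",np.median(Q[:,2]))
    k=(P[:,2]>.115)&(P[:,2]<.155); H=P[k]; print("handle top", H[H[:,2]>.146].mean(0), H.mean(0))
    hsv=cv2.cvtColor(im,cv2.COLOR_RGB2HSV)[r,c]
    k=(hsv[:,0]>15)&(hsv[:,0]<32)&(hsv[:,1]>110)&(P[:,2]<.112)&(P[:,2]>.095)
    print("brass",k.sum(),P[k].mean(0) if k.any() else 0)
    # jig yaw by blank
    out.append(cv2.resize(im[r0:r1,c0:c1],(int((c1-c0)*300/(r1-r0)),300),interpolation=cv2.INTER_CUBIC))
    j=manip.silhouettes(s,"jig")[0]["pixels"]; r,c=np.nonzero(j);P=lift(s,r,c)
    b=P[(P[:,2]<.019)&(P[:,2]>.008)]
    print("base rect",cv2.minAreaRect((b[:,:2]*1000).astype(np.float32)))
w=max(o.shape[1] for o in out)
cv2.imwrite("pics/c1.png",np.vstack([np.pad(o,((0,0),(0,w-o.shape[1]),(0,0))) for o in out])[:,:,::-1])
E
```

```text
side 1065 circle [ 0.4891 -0.1204  0.0552] z 0.09974415341999654
handle top [ 0.5365 -0.1118  0.1483] [ 0.536  -0.1163  0.1365]
brass 63 [ 0.4343 -0.1248  0.1027]
base rect ((576.293212890625, 17.854827880859375), (475.3832702636719, 239.96160888671875), 81.31884765625)
scene 434 circle [ 0.4905 -0.1142  0.0551] z 0.1011179397101723
handle top [ 0.5365 -0.1072  0.1492] [ 0.5401 -0.1056  0.1366]
brass 20 [ 0.4329 -0.124   0.1036]
base rect ((568.692626953125, -18.005584716796875), (402.0693054199219, 242.62356567382812), 81.51739501953125)
```

View pics/c1.png

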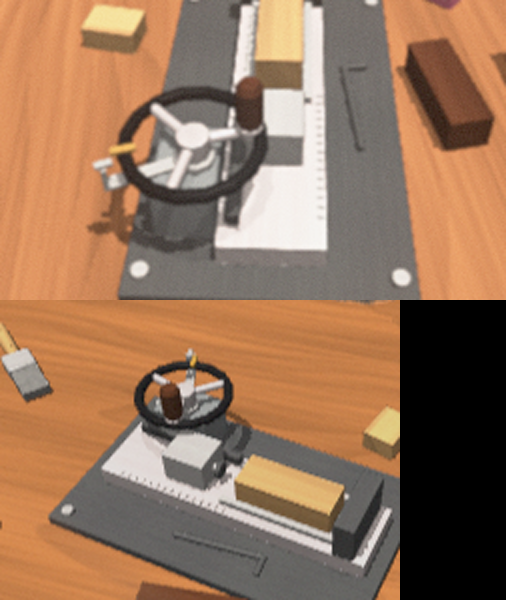

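The crop shows the wheel with the handle at the right (side crop about (250,100)). The brass index is at (122,150), and the pointer tip is just beyond it at (103,165). The circle, handle and brass measurements agree, giving hub ≈ (0.490,-0.117) and handle ≈ (0.5365,-0.1095).

Request:
{"name": "apply_moves", "arguments": {
  "moves": [
    [-0.09, -0.074, 0.005, 0, 0, 0],
    [-0.09, -0.074, 0.005, 0, 0, 0],
    [-0.09, -0.074, 0.005, 0, 0, 0],
    [-0.09, -0.074, 0.005, 0, 0, 0],
    [-0.09, -0.074, 0.005, 0, 0, 0],
    [-0.09, -0.074, 0.005, 0, 0, 0],
    [-0.09, -0.074, 0.005, 0, 0, 0],
    [-0.09, -0.074, 0.005, 0, 0, 0],
    [-0.09, -0.074, 0.005, 0, 0, 0],
    [-0.09, -0.074, 0.005, 0, 0, 0],
    [-0.09, -0.074, 0.005, 0, 0, 0],
    [-0.09, -0.074, 0.005, 0, 0, 0]
  ],
  "claw": 0.8
}}

```text
time: 2.6
tcp_pos: [0.5403, -0.1111, 0.2015]
orientation: [0.196, 0.981, 0.0, 0.0]
force: [1.0, 0.1, 0.9]
grip_width: 0.0682
finger_force: 0.0
```

Request:
{"name": "apply_moves", "arguments": {
  "moves": [
    [0, 0, 0, 0, 0, 1],
    [0, 0, 0, 0, 0, 1],
    [0, 0, 0, 0, 0, 1],
    [0, 0, 0, 0, 0, 1],
    [0, 0, 0, 0, 0, 1],
    [0, 0, 0, 0, 0, 1],
    [0, 0, 0, 0, 0, 1],
    [0, 0, 0, 0, 0, 1],
    [0, 0, 0, 0, 0, 1],
    [0, 0, 0, 0, 0, 0]
  ]
}}

```text
time: 3.85
tcp_pos: [0.5393, -0.1096, 0.2013]
orientation: [0.603, 0.798, -0.0, 0.0]
force: [-0.1, 0.2, -0.9]
grip_width: 0.0682
finger_force: 0.0
```

```bash
cat >> h.py <<'E'
from scipy.spatial.transform import Rotation as R
def totool(dw):  # world shift (m) -> move fractions
    return R.from_quat(manip.sense()["orientation"]).inv().apply(dw)/0.5
E
python3 - <<'E'
from h import *
np.set_printoptions(precision=4,suppress=True)
st=manip.sense();print(st["time"],st["tcp_pos"],st["force"],st["q"])
print(R.from_quat(st["orientation"]).as_matrix())
g=np.array([.5365,-.1095,.112]);print("to grasp",totool(g-st["tcp_pos"]))
s=manip.snapshot("side");out=[]
im=s["image"];cv2.imwrite("pics/c2.png",cv2.resize(im[230:370,150:350],(800,560),interpolation=cv2.INTER_CUBIC)[:,:,::-1])
print("tip side old",plane(s,302,185,.101))
for o in manip.silhouettes(s,"pointer")[:1]:
    r,c=np.nonzero(o["pixels"]);k=s["depth"][r,c]>0;P=lift(s,r,c)
    r,c=r[k],c[k]
    t=P[(P[:,2]>.09)];print("tip pts",len(t),t.mean(0)); a=P[P[:,2]<.085];print("arm",cv2.fitLine(a[:,:2].astype(np.float32),cv2.DIST_HUBER,0,.01,.01).ravel())
s=manip.snapshot("scene");print("tip scene",plane(s,146,215,.101))
cv2.imwrite("pics/c3.png",cv2.resize(s["image"][110:230,150:320],(680,480),interpolation=cv2.INTER_CUBIC)[:,:,::-1])
E
```

```text
3.85 [ 0.5393 -0.1096  0.2013] [-0.1027  0.1633 -0.9435] [-0.371   0.3898  0.7381  1.5816 -0.2705  1.2754  0.6865]
[[-0.274   0.9617  0.    ]
 [ 0.9617  0.274  -0.0001]
 [-0.0001 -0.     -1.    ]]
to grasp [ 0.0018 -0.0053  0.1786]
tip side old [ 0.4199 -0.1371  0.101 ]
tip pts 61 [ 0.419  -0.1383  0.0991]
arm [ 0.9932  0.1165  0.4666 -0.1287]
tip scene [ 0.4148 -0.1356  0.101 ]
```

View pics/c2.png

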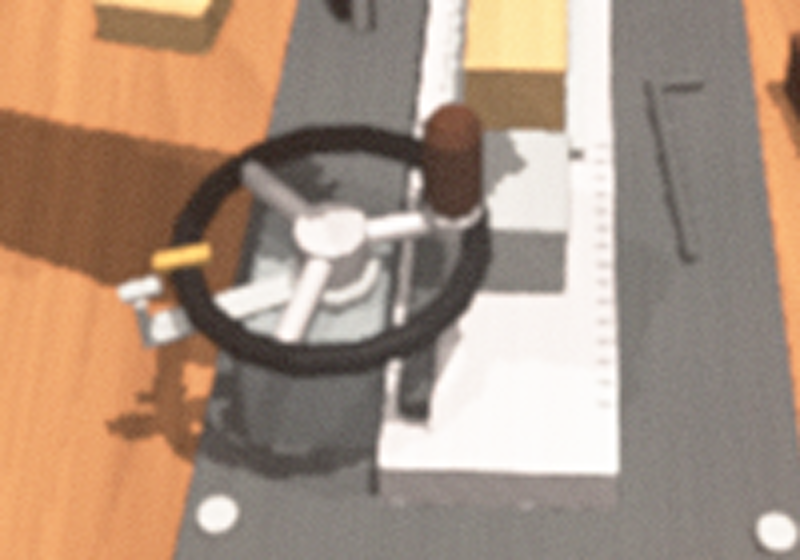

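The crop shows the index at (180,257) and the pointer's upturned tip at (140,290), so the pointer direction is about 195°. The index sits about 6° forward of the mark. Next I descend and grip.

Request:
{"name": "apply_moves", "arguments": {
  "moves": [
    [0.002, -0.005, 0.03, 0, 0, 0],
    [0, 0, 0.04, 0, 0, 0],
    [0, 0, 0.04, 0, 0, 0],
    [0, 0, 0.04, 0, 0, 0],
    [0, 0, 0.028, 0, 0, 0],
    [0, 0, 0, 0, 0, 0]
  ]
}}

```text
time: 4.75
tcp_pos: [0.5353, -0.1092, 0.1108]
orientation: [0.603, 0.798, -0.001, -0.001]
force: [-1.5, 0.7, 0.7]
grip_width: 0.0684
finger_force: 0.0
```

Request:
{"name": "apply_moves", "arguments": {
  "moves": [
    [0, 0, 0, 0, 0, 0],
    [0, 0, 0, 0, 0, 0],
    [0, 0, 0, 0, 0, 0],
    [0, 0, 0, 0, 0, 0]
  ],
  "claw": 0
}}

```text
time: 5.25
tcp_pos: [0.5368, -0.1099, 0.1131]
orientation: [0.603, 0.798, 0.0, 0.0]
force: [-1.1, 0.1, 3.5]
grip_width: 0.0222
finger_force: 58.6
```

```bash
cat > arc.py <<'E'
import sys; from h import *
# arc.py cx cy dtheta(rad, + = clockwise) n  : rows to shift along arc from present angle
def arc(cx,cy,dth,n,r=.048):
    st=manip.sense();p=st["tcp_pos"][:2]-[cx,cy];a=np.arctan2(p[1],p[0])
    t=np.array([np.sin(a),-np.cos(a)]);f=st["force"]
    print("t %.2f ang %.3f rad %.4f tang(fwd resist) %.2f radial %.2f fz %.2f"%(st["time"],a,np.hypot(*p),-f[:2]@t,f[:2]@p/np.hypot(*p),f[2]),st["tcp_pos"],st["grip_width"])
    P=[r*np.array([np.cos(a-dth*i/n),np.sin(a-dth*i/n),0]) for i in range(n+1)]
    print(";".join("%.4f,%.4f"%tuple(totool(P[i+1]-P[i])[:2]) for i in range(n)))
if __name__=="__main__": x=list(map(float,sys.argv[1:])); arc(x[0],x[1],x[2],int(x[3]))
E
python3 arc.py .49 -.117 0.4 8; python3 -c "
from h import *
s=manip.sense();print(s['finger_force'],s['force'])"
```

```text
t 5.25 ang 0.151 rad 0.0474 tang(fwd resist) 0.26 radial -1.05 fz 3.50 [ 0.53683494 -0.10988764  0.11312745] 0.022240166762765433
-0.0047,-0.0007;-0.0047,-0.0010;-0.0047,-0.0012;-0.0046,-0.0014;-0.0045,-0.0016;-0.0044,-0.0019;-0.0043,-0.0021;-0.0042,-0.0023
58.586218233103864 [-1.07961732  0.1018448   3.49960097]
```

Request:
{"name": "apply_moves", "arguments": {
  "moves": [
    [-0.0047, -0.0007, 0, 0, 0, 0],
    [-0.0047, -0.001, 0, 0, 0, 0],
    [-0.0047, -0.0012, 0, 0, 0, 0],
    [-0.0046, -0.0014, 0, 0, 0, 0],
    [-0.0045, -0.0016, 0, 0, 0, 0],
    [-0.0044, -0.0019, 0, 0, 0, 0],
    [-0.0043, -0.0021, 0, 0, 0, 0],
    [-0.0042, -0.0023, 0, 0, 0, 0]
  ]
}}

```text
time: 6.25
tcp_pos: [0.5365, -0.1266, 0.113]
orientation: [0.603, 0.798, 0.002, -0.0]
force: [-1.2, 3.0, 5.3]
grip_width: 0.0227
finger_force: 58.9
```

```bash
python3 arc.py .49 -.117 0.5 10; python3 - <<'E'
from h import *
s=manip.snapshot("scene")
for l in ("slide","blank"):
  for o in manip.silhouettes(s,l)[:3]:
    r,c=np.nonzero(o["pixels"]);P=lift(s,r,c);
    # jig yaw -8.5deg
    a=np.radians(81.5);u=np.array([np.cos(a),np.sin(a)]);k=P[:,2]>.077
    if k.sum()>50: y=(P[k,:2]-[.5687,-.018])@u;print(l,np.percentile(y,[2,50,98]),np.median(P[k],0))
P=lift(s,*np.nonzero(np.ones(s["depth"].shape,bool)))
y=(P[:,:2]-[.5687,-.018])@u; x=(P[:,:2]-[.5687,-.018])@np.array([u[1],-u[0]])
k=(P[:,2]>.087)&(P[:,2]<.096)&(y>.1)&(y<.22)&(abs(x)<.06);print("fence",k.sum(),np.percentile(y[k],[2,5,50,95]))
E
```

```text
t 6.25 ang -0.204 rad 0.0475 tang(fwd resist) 2.67 radial -1.80 fz 5.34 [ 0.53652861 -0.12662428  0.1130151 ] 0.022712881175510832
-0.0042,-0.0023;-0.0041,-0.0025;-0.0039,-0.0027;-0.0038,-0.0029;-0.0037,-0.0031;-0.0035,-0.0033;-0.0033,-0.0035;-0.0031,-0.0036;-0.0030,-0.0038;-0.0028,-0.0039
slide [-0.08086265 -0.05294212 -0.02743683] [ 0.56440761 -0.07057443  0.08392875]
blank [0.01195323 0.07136785 0.12722915] [0.58264696 0.05252794 0.08173127]
fence 357 [0.1414316  0.14236883 0.15402095 0.16629707]
```

```bash
cat >> arc.py <<'E'
E
cat > ca.py <<'E'
import sys; from h import *
a,d,n=float(sys.argv[1]),float(sys.argv[2]),int(sys.argv[3])  # commanded angle, cw step/row, rows
for i in range(n):
    p=lambda b:.048*np.array([np.cos(b),np.sin(b),0]); print("[%.4f,%.4f,0,0,0,0]"%tuple(totool(p(a-d)-p(a))[:2]),end=", ");a-=d
print(a)
E
python3 ca.py -.249 .1 10
```

```text
[-0.0080,-0.0052,0,0,0,0], [-0.0075,-0.0060,0,0,0,0], [-0.0068,-0.0067,0,0,0,0], [-0.0061,-0.0074,0,0,0,0], [-0.0054,-0.0079,0,0,0,0], [-0.0046,-0.0084,0,0,0,0], [-0.0037,-0.0089,0,0,0,0], [-0.0028,-0.0092,0,0,0,0], [-0.0019,-0.0094,0,0,0,0], [-0.0009,-0.0096,0,0,0,0], -1.249
```

Request:
{"name": "apply_moves", "arguments": {
  "moves": [
    [-0.008, -0.0052, 0, 0, 0, 0],
    [-0.0075, -0.006, 0, 0, 0, 0],
    [-0.0068, -0.0067, 0, 0, 0, 0],
    [-0.0061, -0.0074, 0, 0, 0, 0],
    [-0.0054, -0.0079, 0, 0, 0, 0],
    [-0.0046, -0.0084, 0, 0, 0, 0],
    [-0.0037, -0.0089, 0, 0, 0, 0],
    [-0.0028, -0.0092, 0, 0, 0, 0],
    [-0.0019, -0.0094, 0, 0, 0, 0],
    [-0.0009, -0.0096, 0, 0, 0, 0]
  ]
}}

```text
time: 7.65
tcp_pos: [0.506, -0.1624, 0.1132]
orientation: [0.603, 0.798, 0.001, 0.002]
force: [2.3, 1.0, 5.9]
grip_width: 0.0227
finger_force: 58.7
```

```bash
python3 arc.py .49 -.117 0.5 1;python3 ca.py -1.249 .05 10; python3 - <<'E'
from h import *
s=manip.snapshot("scene");a=np.radians(81.5);u=np.array([np.cos(a),np.sin(a)])
for l in ("slide","blank"):
  for o in manip.silhouettes(s,l)[:3]:
    r,c=np.nonzero(o["pixels"]);P=lift(s,r,c);k=P[:,2]>.077
    if k.sum()>50: y=(P[k,:2]-[.5687,-.018])@u;print(l,np.percentile(y,[2,50,98]),np.median(P[k],0))
E
```

```text
t 7.65 ang -1.231 rad 0.0481 tang(fwd resist) 2.51 radial -0.17 fz 5.86 [ 0.50603186 -0.16237359  0.11319982] 0.02269450678387965
0.0088,-0.0467
[-0.0001,-0.0048,0,0,0,0], [0.0001,-0.0048,0,0,0,0], [0.0004,-0.0048,0,0,0,0], [0.0006,-0.0048,0,0,0,0], [0.0009,-0.0047,0,0,0,0], [0.0011,-0.0047,0,0,0,0], [0.0013,-0.0046,0,0,0,0], [0.0016,-0.0045,0,0,0,0], [0.0018,-0.0045,0,0,0,0], [0.0020,-0.0044,0,0,0,0], -1.7490000000000006
slide [-0.06028883 -0.03190863 -0.00642   ] [ 0.56672045 -0.04998654  0.08399675]
blank [0.01174168 0.07126267 0.12700239] [0.58128317 0.05237024 0.08165901]
```

Request:
{"name": "apply_moves", "arguments": {
  "moves": [
    [-0.0001, -0.0048, 0, 0, 0, 0],
    [0.0001, -0.0048, 0, 0, 0, 0],
    [0.0004, -0.0048, 0, 0, 0, 0],
    [0.0006, -0.0048, 0, 0, 0, 0],
    [0.0009, -0.0047, 0, 0, 0, 0],
    [0.0011, -0.0047, 0, 0, 0, 0],
    [0.0013, -0.0046, 0, 0, 0, 0],
    [0.0016, -0.0045, 0, 0, 0, 0],
    [0.0018, -0.0045, 0, 0, 0, 0],
    [0.002, -0.0044, 0, 0, 0, 0]
  ]
}}

```text
time: 9.05
tcp_pos: [0.4824, -0.1649, 0.1133]
orientation: [0.603, 0.798, 0.001, 0.002]
force: [3.4, 1.0, 4.7]
grip_width: 0.0223
finger_force: 58.7
```

```bash
python3 arc.py .49 -.117 0.5 1;python3 ca.py -1.749 .04 14; python3 - <<'E'
from h import *
s=manip.snapshot("scene");a=np.radians(81.5);u=np.array([np.cos(a),np.sin(a)])
for l in ("slide","blank"):
  for o in manip.silhouettes(s,l)[:3]:
    r,c=np.nonzero(o["pixels"]);P=lift(s,r,c);k=P[:,2]>.077
    if k.sum()>50: y=(P[k,:2]-[.5687,-.018])@u;print(l,np.percentile(y,[2,50,98]),np.median(P[k],0))
E
```

```text
t 9.05 ang -1.728 rad 0.0485 tang(fwd resist) 3.20 radial -1.50 fz 4.72 [ 0.48240663 -0.16488681  0.1132818 ] 0.022291195962265392
0.0300,-0.0368
[0.0018,-0.0034,0,0,0,0], [0.0019,-0.0033,0,0,0,0], [0.0020,-0.0033,0,0,0,0], [0.0021,-0.0032,0,0,0,0], [0.0023,-0.0031,0,0,0,0], [0.0024,-0.0030,0,0,0,0], [0.0025,-0.0029,0,0,0,0], [0.0026,-0.0028,0,0,0,0], [0.0027,-0.0027,0,0,0,0], [0.0028,-0.0026,0,0,0,0], [0.0029,-0.0025,0,0,0,0], [0.0030,-0.0023,0,0,0,0], [0.0031,-0.0022,0,0,0,0], [0.0032,-0.0021,0,0,0,0], -2.3090000000000006
slide [-0.05034274 -0.02206265  0.00281803] [ 0.56879426 -0.04057126  0.08399327]
blank [0.01789818 0.07694612 0.13356878] [0.58265067 0.05783179 0.08175365]
```

Request:
{"name": "apply_moves", "arguments": {
  "moves": [
    [0.0018, -0.0034, 0, 0, 0, 0],
    [0.0019, -0.0033, 0, 0, 0, 0],
    [0.002, -0.0033, 0, 0, 0, 0],
    [0.0021, -0.0032, 0, 0, 0, 0],
    [0.0023, -0.0031, 0, 0, 0, 0]
  ]
}}

```text
time: 9.82
tcp_pos: [0.4733, -0.1627, 0.1133]
orientation: [0.603, 0.798, 0.0, 0.003]
force: [3.5, -0.8, 5.3]
grip_width: 0.0227
finger_force: 58.7
```

```bash
python3 arc.py .49 -.117 0.5 1;python3 ca.py -1.949 .02 24; python3 - <<'E'
from h import *
s=manip.snapshot("scene");a=np.radians(81.5);u=np.array([np.cos(a),np.sin(a)])
for l in ("slide","blank"):
  for o in manip.silhouettes(s,l)[:3]:
    r,c=np.nonzero(o["pixels"]);P=lift(s,r,c);k=P[:,2]>.077
    if k.sum()>50: y=(P[k,:2]-[.5687,-.018])@u;print(l,np.percentile(y,[2,50,98]),np.median(P[k],0))
E
```

```text
t 9.82 ang -1.921 rad 0.0487 tang(fwd resist) 3.53 radial -0.43 fz 5.34 [ 0.4732912  -0.16269367  0.11334807] 0.02272049141277658
0.0365,-0.0304
[0.0012,-0.0015,0,0,0,0], [0.0012,-0.0015,0,0,0,0], [0.0012,-0.0015,0,0,0,0], [0.0013,-0.0014,0,0,0,0], [0.0013,-0.0014,0,0,0,0], [0.0013,-0.0014,0,0,0,0], [0.0014,-0.0014,0,0,0,0], [0.0014,-0.0013,0,0,0,0], [0.0014,-0.0013,0,0,0,0], [0.0014,-0.0013,0,0,0,0], [0.0015,-0.0012,0,0,0,0], [0.0015,-0.0012,0,0,0,0], [0.0015,-0.0012,0,0,0,0], [0.0015,-0.0012,0,0,0,0], [0.0016,-0.0011,0,0,0,0], [0.0016,-0.0011,0,0,0,0], [0.0016,-0.0011,0,0,0,0], [0.0016,-0.0010,0,0,0,0], [0.0016,-0.0010,0,0,0,0], [0.0017,-0.0010,0,0,0,0], [0.0017,-0.0009,0,0,0,0], [0.0017,-0.0009,0,0,0,0], [0.0017,-0.0009,0,0,0,0], [0.0017,-0.0008,0,0,0,0], -2.4290000000000003
slide [-0.04616417 -0.01879973  0.00654127] [ 0.5684862  -0.0372317   0.08407922]
blank [0.0216696  0.07856544 0.13293078] [0.58301655 0.05949312 0.08181948]
```

Steps of 0.02 rad now, four rows at a time, reading the force after each call.

Request:
{"name": "apply_moves", "arguments": {
  "moves": [
    [0.0012, -0.0015, 0, 0, 0, 0],
    [0.0012, -0.0015, 0, 0, 0, 0],
    [0.0012, -0.0015, 0, 0, 0, 0],
    [0.0013, -0.0014, 0, 0, 0, 0]
  ]
}}

```text
time: 10.48
tcp_pos: [0.4698, -0.1613, 0.1133]
orientation: [0.603, 0.797, 0.0, 0.003]
force: [4.6, -0.0, 4.4]
grip_width: 0.0221
finger_force: 58.7
```

```bash
python3 arc.py .49 -.117 0.5 1
```

```text
t 10.47 ang -1.999 rad 0.0487 tang(fwd resist) 4.20 radial -1.89 fz 4.41 [ 0.46979174 -0.1612982   0.11334277] 0.02213505353901487
0.0387,-0.0275
```

Request:
{"name": "apply_moves", "arguments": {
  "moves": [
    [0.0013, -0.0014, 0, 0, 0, 0],
    [0.0013, -0.0014, 0, 0, 0, 0],
    [0.0014, -0.0014, 0, 0, 0, 0],
    [0.0014, -0.0013, 0, 0, 0, 0]
  ]
}}

```text
time: 10.98
tcp_pos: [0.4685, -0.1605, 0.1137]
orientation: [0.603, 0.798, 0.001, 0.005]
force: [9.3, -4.2, 0.5]
grip_width: 0.0227
finger_force: 58.6
```

```bash
python3 arc.py .49 -.117 0.5 1
```

```text
t 10.97 ang -2.030 rad 0.0485 tang(fwd resist) 10.23 radial -0.40 fz 0.46 [ 0.4684952  -0.16048124  0.1136709 ] 0.022660998029696955
0.0396,-0.0263
```

Contact: 10.2 N tangential is about 18 N on the blank. I hold here briefly.

Request:
{"name": "apply_moves", "arguments": {
  "moves": [
    [0, 0, 0, 0, 0, 0],
    [0, 0, 0, 0, 0, 0],
    [0, 0, 0, 0, 0, 0]
  ]
}}

```text
time: 11.35
tcp_pos: [0.4685, -0.1605, 0.1136]
orientation: [0.603, 0.798, 0.001, 0.005]
force: [7.7, -2.5, 1.8]
grip_width: 0.0222
finger_force: 58.6
```

```bash
python3 arc.py .49 -.117 0.5 1; python3 ca.py -2.109 -.02 2;python3 ca.py -2.069 -.1 27;  python3 - <<'E'
from h import *
s=manip.snapshot("scene");a=np.radians(81.5);u=np.array([np.cos(a),np.sin(a)])
for l in ("slide","blank"):
  for o in manip.silhouettes(s,l)[:3]:
    r,c=np.nonzero(o["pixels"]);P=lift(s,r,c);k=P[:,2]>.077
    if k.sum()>50: y=(P[k,:2]-[.5687,-.018])@u;print(l,np.percentile(y,[2,50,98]),np.median(P[k],0))
E
```

```text
t 11.35 ang -2.029 rad 0.0485 tang(fwd resist) 8.01 radial -1.18 fz 1.79 [ 0.46853232 -0.16050247  0.11364556] 0.02220503964522553
0.0396,-0.0263
[-0.0014,0.0013,0,0,0,0], [-0.0014,0.0014,0,0,0,0], -2.069
[-0.0064,0.0072,0,0,0,0], [-0.0056,0.0078,0,0,0,0], [-0.0048,0.0083,0,0,0,0], [-0.0039,0.0087,0,0,0,0], [-0.0031,0.0091,0,0,0,0], [-0.0021,0.0094,0,0,0,0], [-0.0012,0.0095,0,0,0,0], [-0.0002,0.0096,0,0,0,0], [0.0007,0.0096,0,0,0,0], [0.0017,0.0094,0,0,0,0], [0.0026,0.0092,0,0,0,0], [0.0035,0.0089,0,0,0,0], [0.0044,0.0085,0,0,0,0], [0.0052,0.0080,0,0,0,0], [0.0060,0.0075,0,0,0,0], [0.0067,0.0068,0,0,0,0], [0.0074,0.0061,0,0,0,0], [0.0079,0.0054,0,0,0,0], [0.0084,0.0046,0,0,0,0], [0.0089,0.0037,0,0,0,0], [0.0092,0.0028,0,0,0,0], [0.0094,0.0019,0,0,0,0], [0.0096,0.0009,0,0,0,0], [0.0096,-0.0001,0,0,0,0], [0.0095,-0.0010,0,0,0,0], [0.0094,-0.0020,0,0,0,0], [0.0092,-0.0029,0,0,0,0], 0.6310000000000008
slide [-0.04348687 -0.01692849  0.00827709] [ 0.56940693 -0.03502777  0.08407045]
slide [0.02352854 0.08119168 0.13647912] [0.58353432 0.06201639 0.08166802]
blank [0.02431004 0.0813748  0.13509095] [0.58347951 0.06208063 0.08166335]
```

Request:
{"name": "apply_moves", "arguments": {
  "moves": [
    [0.0014, -0.0013, 0, 0, 0, 0],
    [0, 0, 0, 0, 0, 0],
    [0, 0, 0, 0, 0, 0],
    [0, 0, 0, 0, 0, 0]
  ]
}}

```text
time: 12.0
tcp_pos: [0.4684, -0.1604, 0.1138]
orientation: [0.603, 0.798, 0.001, 0.006]
force: [9.6, -3.3, 0.0]
grip_width: 0.0224
finger_force: 58.7
```

```bash
python3 arc.py .49 -.117 0.5 1
```

```text
t 12.00 ang -2.033 rad 0.0485 tang(fwd resist) 10.10 radial -1.34 fz 0.03 [ 0.46836949 -0.16038707  0.11375541] 0.02236719294111466
0.0397,-0.0261
```

Request:
{"name": "apply_moves", "arguments": {
  "moves": [
    [-0.0021, 0.002, 0, 0, 0, 0],
    [-0.0021, 0.002, 0, 0, 0, 0],
    [-0.0064, 0.0072, 0, 0, 0, 0],
    [-0.0056, 0.0078, 0, 0, 0, 0],
    [-0.0048, 0.0083, 0, 0, 0, 0],
    [-0.0039, 0.0087, 0, 0, 0, 0],
    [-0.0031, 0.0091, 0, 0, 0, 0],
    [-0.0021, 0.0094, 0, 0, 0, 0],
    [-0.0012, 0.0095, 0, 0, 0, 0],
    [-0.0002, 0.0096, 0, 0, 0, 0],
    [0.0007, 0.0096, 0, 0, 0, 0],
    [0.0017, 0.0094, 0, 0, 0, 0]
  ]
}}

```text
time: 13.5
tcp_pos: [0.5097, -0.161, 0.1128]
orientation: [0.604, 0.797, -0.002, -0.001]
force: [-2.7, -0.4, 10.4]
grip_width: 0.0223
finger_force: 59.8
```

```bash
python3 arc.py .49 -.117 0.5 1
```

```text
t 13.50 ang -1.149 rad 0.0482 tang(fwd resist) -2.57 radial -0.75 fz 10.37 [ 0.50972172 -0.16098231  0.11280038] 0.022296972992590477
0.0049,-0.0473
```

Request:
{"name": "apply_moves", "arguments": {
  "moves": [
    [0.0026, 0.0092, 0, 0, 0, 0],
    [0.0035, 0.0089, 0, 0, 0, 0],
    [0.0044, 0.0085, 0, 0, 0, 0],
    [0.0052, 0.008, 0, 0, 0, 0],
    [0.006, 0.0075, 0, 0, 0, 0],
    [0.0067, 0.0068, 0, 0, 0, 0],
    [0.0074, 0.0061, 0, 0, 0, 0],
    [0.0079, 0.0054, 0, 0, 0, 0],
    [0.0084, 0.0046, 0, 0, 0, 0],
    [0.0089, 0.0037, 0, 0, 0, 0],
    [0.0092, 0.0028, 0, 0, 0, 0],
    [0.0094, 0.0019, 0, 0, 0, 0]
  ]
}}

```text
time: 15.0
tcp_pos: [0.5371, -0.1138, 0.1132]
orientation: [0.604, 0.797, -0.001, 0.002]
force: [3.1, -3.4, 5.1]
grip_width: 0.0222
finger_force: 59.5
```

```bash
python3 arc.py .49 -.117 0.5 1; python3 ca.py .131 -.1 8
```

```text
t 15.00 ang 0.067 rad 0.0472 tang(fwd resist) -3.63 radial 2.87 fz 5.07 [ 0.53707804 -0.11382931  0.11317684] 0.022164734536778436
-0.0426,-0.0210
[0.0096,0.0009,0,0,0,0], [0.0096,-0.0001,0,0,0,0], [0.0095,-0.0010,0,0,0,0], [0.0094,-0.0020,0,0,0,0], [0.0091,-0.0029,0,0,0,0], [0.0088,-0.0038,0,0,0,0], [0.0084,-0.0047,0,0,0,0], [0.0079,-0.0055,0,0,0,0], 0.9309999999999999
```

Request:
{"name": "apply_moves", "arguments": {
  "moves": [
    [0.0096, 0.0009, 0, 0, 0, 0],
    [0.0096, -0.0001, 0, 0, 0, 0],
    [0.0095, -0.001, 0, 0, 0, 0],
    [0.0094, -0.002, 0, 0, 0, 0],
    [0.0091, -0.0029, 0, 0, 0, 0],
    [0.0088, -0.0038, 0, 0, 0, 0],
    [0.0084, -0.0047, 0, 0, 0, 0],
    [0, 0, 0, 0, 0, 0]
  ]
}}

```text
time: 16.0
tcp_pos: [0.5221, -0.082, 0.1131]
orientation: [0.603, 0.798, 0.0, 0.001]
force: [3.0, 0.5, 6.4]
grip_width: 0.022
finger_force: 59.6
```

```bash
python3 arc.py .49 -.117 0.5 1; python3 ca.py .831 .06 8; python3 - <<'E'
from h import *
s=manip.snapshot("side")
cv2.imwrite("pics/c4.png",cv2.resize(s["image"][230:370,150:350],(800,560),interpolation=cv2.INTER_CUBIC)[:,:,::-1])
E
```

```text
t 16.00 ang 0.828 rad 0.0475 tang(fwd resist) -1.88 radial 2.42 fz 6.44 [ 0.52213086 -0.08202126  0.11310597] 0.022026551766400723
-0.0454,0.0141
[-0.0050,0.0029,0,0,0,0], [-0.0051,0.0026,0,0,0,0], [-0.0053,0.0023,0,0,0,0], [-0.0054,0.0019,0,0,0,0], [-0.0055,0.0016,0,0,0,0], [-0.0056,0.0013,0,0,0,0], [-0.0057,0.0009,0,0,0,0], [-0.0057,0.0006,0,0,0,0], 0.3509999999999997
```

View pics/c4.png

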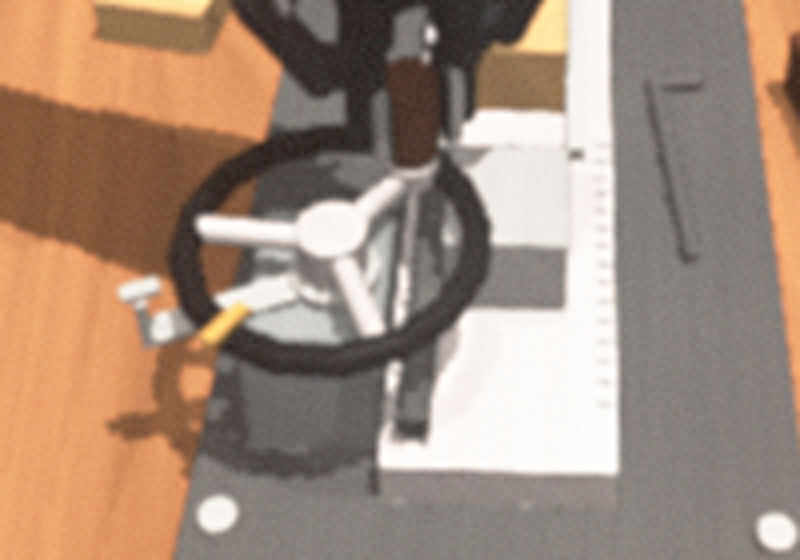

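The picture shows the index at (225,322), well past the pointer tip at (140,288), so the wind-back is done. I come forward, stopping a little before the mark.

Request:
{"name": "apply_moves", "arguments": {
  "moves": [
    [-0.005, 0.0029, 0, 0, 0, 0],
    [-0.0051, 0.0026, 0, 0, 0, 0],
    [-0.0053, 0.0023, 0, 0, 0, 0],
    [-0.0054, 0.0019, 0, 0, 0, 0],
    [-0.0055, 0.0016, 0, 0, 0, 0],
    [-0.0056, 0.0013, 0, 0, 0, 0],
    [-0.0057, 0.0009, 0, 0, 0, 0],
    [-0.0057, 0.0006, 0, 0, 0, 0],
    [-0.0057, 0.0003, 0, 0, 0, 0],
    [0, 0, 0, 0, 0, 0]
  ]
}}

```text
time: 17.3
tcp_pos: [0.535, -0.1023, 0.113]
orientation: [0.603, 0.798, 0.001, -0.0]
force: [2.5, 2.4, 8.4]
grip_width: 0.0224
finger_force: 59.8
```

```bash
python3 arc.py .49 -.117 0.5 1; python3 ca.py .291 .02 4; python3 - <<'E'
from h import *
np.set_printoptions(precision=4,suppress=True)
out=[]
for n,(r0,r1,c0,c1) in {"side":(260,330,160,260),"scene":(125,185,165,265)}.items():
    s=manip.snapshot(n);im=s["image"]
    hsv=cv2.cvtColor(im,cv2.COLOR_RGB2HSV);r,c=np.nonzero((hsv[:,:,0]>17)&(hsv[:,:,0]<32)&(hsv[:,:,1]>130));d=s["depth"][r,c]>0;r,c=r[d],c[d];P=lift(s,r,c)
    k=(np.hypot(P[:,0]-.49,P[:,1]+.117)<.075)&(P[:,2]>.09)&(P[:,2]<.115)
    print(n,"brass",k.sum(),P[k].mean(0),plane(s,r[k].mean(),c[k].mean(),.1035),r[k].mean(),c[k].mean())
    out.append(cv2.resize(im[r0:r1,c0:c1],(500,int(500*(r1-r0)/(c1-c0))//2*2 if 0 else int(5*(r1-r0))),interpolation=cv2.INTER_CUBIC))
cv2.imwrite("pics/c5.png",np.vstack(out)[:600,:,::-1] if sum(o.shape[0] for o in out)<=600 else cv2.resize(np.vstack(out),None,fx=.9,fy=.9)[:600,:,::-1])
E
```

```text
t 17.30 ang 0.315 rad 0.0474 tang(fwd resist) 1.49 radial 3.11 fz 8.40 [ 0.53502888 -0.1023379   0.1129786 ] 0.022418763820561634
-0.0464,-0.0100
[-0.0019,0.0000,0,0,0,0], [-0.0019,-0.0000,0,0,0,0], [-0.0019,-0.0001,0,0,0,0], [-0.0019,-0.0001,0,0,0,0], 0.21099999999999997
side brass 35 [ 0.436  -0.1343  0.1035] [ 0.4359 -0.1343  0.1035] 298.4 196.05714285714285
scene brass 9 [ 0.4354 -0.131   0.1027] [ 0.4363 -0.1305  0.1035] 150.66666666666666 213.55555555555554
```

View pics/c5.png

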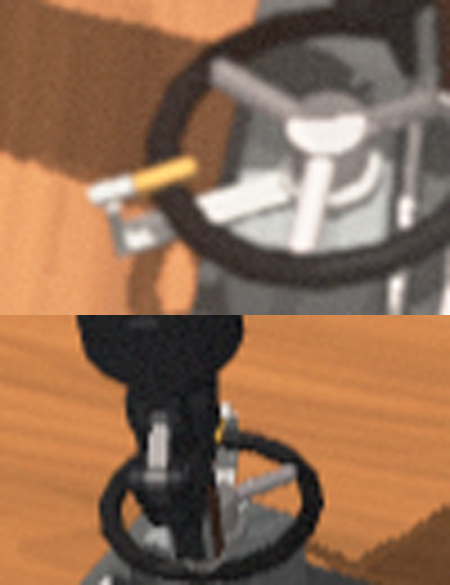

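In the side view the index rib, (135,182) to (195,163), is practically in line with the pointer top, (92,193) to (130,185). I add a 0.03 rad nudge forward, then release: the fingers open radially.

Request:
{"name": "apply_moves", "arguments": {
  "moves": [
    [-0.0014, 0, 0, 0, 0, 0],
    [-0.0014, 0, 0, 0, 0, 0],
    [0, 0, 0, 0, 0, 0]
  ]
}}

```text
time: 17.77
tcp_pos: [0.5353, -0.1033, 0.1129]
orientation: [0.603, 0.798, 0.001, -0.001]
force: [1.0, 2.8, 8.0]
grip_width: 0.0223
finger_force: 59.8
```

```bash
python3 arc.py .49 -.117 0.5 1
```

```text
t 17.77 ang 0.294 rad 0.0474 tang(fwd resist) 2.40 radial 1.82 fz 8.05 [ 0.53532153 -0.10327868  0.11294069] 0.022297343291686936
-0.0462,-0.0110
```

Request:
{"name": "apply_moves", "arguments": {
  "moves": [
    [0, 0, 0, 0, 0, 0],
    [0, 0, 0, 0, 0, 0],
    [0, 0, 0, 0, 0, 0],
    [0, 0, 0, 0, 0, 0]
  ],
  "claw": 0.7
}}

```text
time: 18.27
tcp_pos: [0.5347, -0.1045, 0.1118]
orientation: [0.603, 0.798, -0.0, -0.0]
force: [-0.4, -0.2, -0.3]
grip_width: 0.06
finger_force: 0.0
```

Request:
{"name": "apply_moves", "arguments": {
  "moves": [
    [0, 0, -0.03, 0, 0, 0],
    [0, 0, -0.05, 0, 0, 0],
    [0, 0, -0.06, 0, 0, 0],
    [0, 0, -0.06, 0, 0, 0],
    [0, 0, -0.04, 0, 0, 0],
    [0, 0, 0, 0, 0, 0]
  ]
}}

```text
time: 19.02
tcp_pos: [0.5366, -0.105, 0.2349]
orientation: [0.603, 0.798, 0.001, 0.002]
force: [-0.1, 0.0, 0.2]
grip_width: 0.0599
finger_force: 0.0
```

```bash
python3 - <<'E'
from h import *
np.set_printoptions(precision=4,suppress=True)
out=[]
for n,(r0,r1,c0,c1) in {"side":(260,320,160,260),"scene":(125,185,165,265)}.items():
    s=manip.snapshot(n);im=s["image"]
    hsv=cv2.cvtColor(im,cv2.COLOR_RGB2HSV);r,c=np.nonzero((hsv[:,:,0]>17)&(hsv[:,:,0]<32)&(hsv[:,:,1]>130));d=s["depth"][r,c]>0;r,c=r[d],c[d];P=lift(s,r,c)
    k=(np.hypot(P[:,0]-.49,P[:,1]+.117)<.075)&(P[:,2]>.09)&(P[:,2]<.115)
    print(n,"brass",k.sum(),P[k].mean(0),plane(s,r[k].mean(),c[k].mean(),.1035))
    r,c=np.nonzero(np.ones(s["depth"].shape,bool));P=lift(s,r,c)
    k=(np.hypot(P[:,0]-.535,P[:,1]+.102)<.025)&(P[:,2]>.14)&(P[:,2]<.155);print("handle",k.sum(),P[k].mean(0))
    k=(np.hypot(P[:,0]-.49,P[:,1]+.117)<.09)&(np.hypot(P[:,0]-.49,P[:,1]+.117)>.0645)&(P[:,2]>.096)&(P[:,2]<.106);print("tip",k.sum(),P[k].mean(0))
    out.append(cv2.resize(im[r0:r1,c0:c1],(500,300),interpolation=cv2.INTER_CUBIC))
    a=np.radians(81.5);u=np.array([np.cos(a),np.sin(a)])
    for o in manip.silhouettes(s,"blank")[:2]:
        r,c=np.nonzero(o["pixels"]);Q=lift(s,r,c);k=Q[:,2]>.077
        if k.sum()>50: print("blank",np.median((Q[k,:2]-[.5687,-.018])@u))
cv2.imwrite("pics/c6.png",np.vstack(out)[:,:,::-1])
E
```

```text
side brass 31 [ 0.4362 -0.1341  0.1036] [ 0.4362 -0.1341  0.1035]
handle 169 [ 0.5344 -0.106   0.1464]
tip 62 [ 0.4203 -0.1377  0.1006]
blank 0.07015349393881395
scene brass 16 [ 0.4356 -0.1325  0.1041] [ 0.435  -0.1328  0.1035]
handle 73 [ 0.5364 -0.0989  0.1474]
tip 18 [ 0.4174 -0.1343  0.1014]
```

View pics/c6.png

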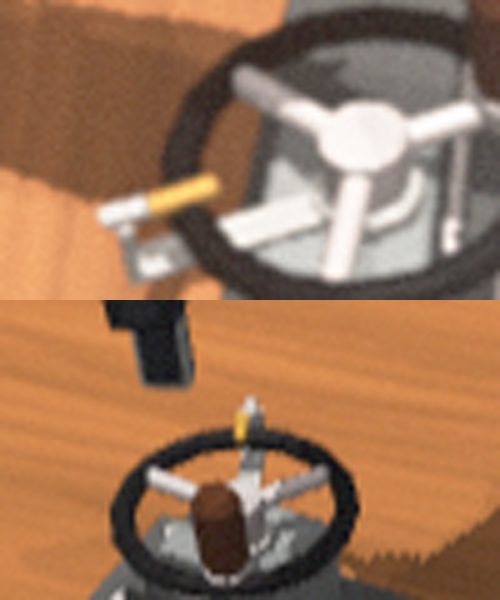

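The index lines up with the pointer in both views, within about 2 mm. I check that the blank is still home, then hand in.

```bash
python3 - <<'E'
from h import *
s=manip.snapshot("scene");P=lift(s,*np.nonzero(np.ones(s["depth"].shape,bool)))
a=np.radians(81.5);u=np.array([np.cos(a),np.sin(a)]);d=P[:,:2]-[.5687,-.018];y=d@u;x=d@np.array([u[1],-u[0]])
k=(P[:,2]>.077)&(P[:,2]<.086)&(abs(x)<.03)&(y>.01)&(y<.142);print("blank top",k.sum(),np.percentile(y[k],[2,50,98]))
E
```

```text
blank top 817 [0.02371425 0.08083379 0.13504977]
```

The blank is unchanged from when it was pressed home (0.0243/0.0814/0.1351 then).

```bash
python3 -c "
from cell import manip
print(manip.hand_in())"
```

```text
the job is handed in; nothing more can be done
None
```

I pressed the blank home at an estimated 18 N, wound the wheel back well past the pointer, came forward to the mark (index within about 2 mm), let go and handed the job in at about 19 s; no verdict was returned.

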